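Bring the carrier on the check scale up to weight with balance rings

TASK

Bring the tube carrier on the check scale up to weight: thread the steel balance rings over the scale's post one after another, each lowered gently until it lies flat on the pan or on the ring below, until the pointer has just reached or passed the long thick mark on the dial, and then stop, leaving the spare rings on their pad. The post is not exactly where it is measured, so find it by feel with a light push; never force the post or press the pan down to overload, let no ring drop, and leave everything else where it is.

Things in the scene. Friction and masses are not known exactly. Their poses are not given: they have to be found in the camera images.
- scale: spring scale: white housing 180 x 340 mm, 60 mm high; origin under its centre, z up. Above it a steel pan 130 x 200 mm on a spring: it sinks 1 mm per 0.4 N of load or push (400 N/m), travel 36 mm, and springs back. A 70 mm tall grey carrier with three sealed tubes, weight unknown, is clipped to the pan 85 mm from the seat towards the scale's +y; beyond it, at the +y end, lies the dial.
- seat (a point): nominal place of the rings: on the floor of the pan's end away from the dial; sinks with the pan. Here stands an upright steel post, 12 mm thick, 50 mm tall from the pan floor, 1 mm chamfer round its flat top. The post is clamped on by hand, NOT exactly at this point: its axis is 2.5 to 6.5 mm away in a direction not reported, other each time; find it by feel. Axes: those of the scale.
- pointer (a joint): angle (rad) of the black pointer on the flat round dial (124 mm) on the housing. Clockwise from above as the pan sinks, 0.14 rad per mm; at 0 it points to the scale's -x. The one long thick mark, the target, is at 2.0; thin ticks every 0.5 from 0 to 4.5. Past 4.3 the scale is overloaded. It starts at 0.4 to 1.3; a ring adds 0.52 to 0.58, so two or three rings are needed.
- ring0_mid (a point): centre, half-way up, of one of four equal flat steel balance rings: outer diameter 46 mm, hole 15 mm right through, 14 mm thick, about 160 g, z its axis. They lie flat on a black rubber pad, 4 mm thick and 220 mm square. (The 28 mm steel disc without a hole in the pad's middle is not a ring: leave it.)
- pad: black rubber pad on the bench on which the rings lie, 220 x 220 x 4 mm, fixed; origin under its centre
- ring1_mid (a point): centre, half-way up, of another such ring, same sizes, also on the pad
- ring2_mid (a point): centre, half-way up, of another such ring, same sizes, also on the pad
- ring3_mid (a point): centre, half-way up, of another such ring, same sizes, also on the pad
Mind the look-alikes: they are no part of the job. Leave any purple or yellow look-alike of the part that bears ring1_mid alone.

How it is judged:
By the outcome, as a careful person would: the job done as asked, in the order asked, and still so for the second after the job is handed in, with the robot touching nothing.
It also fails if it takes over 72 s, if anything falls off the work surface, if the arm or the gripper's body presses on something with over 40 N, if the wrist force passes 120 N, or if a joint passes its speed limit or range.

ROBOT

A 6-joint arm with a two-finger parallel gripper is mounted at the origin on the work surface. World frame = base frame: x ahead of the robot, y to its left, z up, the work surface at z = 0. Lengths are in m, angles in rad, forces in N, time in s.
With the tool pointing down it reaches from about 0.375 to 0.9 m from the base axis. Payload 3.1 kg.
Tool frame: the origin (TCP) lies on the centre line of the jaws, within the pads' length; the fingertips stand ahead of it and the grasp point (between the pads) lies 3 mm ahead of it (robot.tip_reach is the z of the fingertips in the tool frame, in m); z points along the fingers, y is the line along which they close (so a half turn about z gives the same grasp; the last joint's range is limited). The gripper opens to 87 mm and grips with 3 to 60 N. Pads are 19 mm wide; open, the fingers measure 117 mm over their backs; the gripper's body (75 mm by 190 mm) begins 51 mm behind the grasp point.
Start: joints at [-1.337, 0.527, 1.433, -0, 1.181, -0.178], TCP at [0.25, -0.573, 0.245] pointing down, gripper open.
Joint ranges: [-3.08, 3.08], [-0.75, 2.2], [0.22, 2.44], [-1.43, 4.57], [0, 2.65], [-2.85, 2.85]. Speed limits (rad/s): [2.79, 2.79, 3.14, 3.14, 3.14, 3.14].

INTERFACE

Orientations are given as a unit quaternion [x, y, z, w].
In Python, from rig import sensors, eyes, ticket, robot gives the robot as it stands.
- The arm moves only by the tool drive_tool, never from a script. Its argument "deltas" is a list that holds one entry, the list of rows, each a list of 6 numbers: the shift along the tool's x, y, z in mm, then the turn, a rotation vector about the tool's x, y, z in rad. A call has 1 to 8 rows; each row shifts and turns the commanded pose from where the row before left it, along the tool's axes as they then stand; what a row does not reach is not made up. A row lasts 1/12 s, in which the tool goes at most 41.7 mm and 7.16 degrees, less where a joint would pass 70% of its speed; a pose out of reach is approached as far as the arm can. A call is refused whole if a number of a shift passes 41.7 or a number of a turn 0.125, either way. A call with a gripper value outside its range is refused whole. "gripper" is the opening in per cent of the stroke, from 0 (shut) to 100 (fully open), set as the call begins (left out, the last holds). The fingers move at their own pace and stop on an object; "squeeze" is the grip in N (left out, the last holds). Time passes only in rows, so rows that do not move let the fingers close. It gives the time, the measured TCP pose, the force, the opening and the grip force at its end, in the units of the state.
- sensors.get_obs(): the state, without advancing time (a new reading comes with each control period).
- eyes.camera(name): name is "scene" or "top"; returns a dict with "img" (480x640x3 uint8, red, green, blue), "fov_y" (degrees; the focal length in pixels is half the picture's height over the tangent of half this angle, whatever the lens; pixels are square), "cx", "cy" (the principal point, pixels), "xyz" and "attitude" of the camera in the world. Camera axes: x right, y up, looking along -z (the intrinsics and any distortion apply to the point x, -y, -z); pixel columns grow to the right and rows downward; lengths in m; the calibration is good to about 2 mm. A picture is of the moment at which its call begins. There is no depth.
- ticket.hand_in(): hands the job in; it is judged then, once.
The state is a dict: "time": time; "q": joint angles; "joint_velocities": joint speeds; "joint_torque": joint torques, N m; "position": TCP position; "tool_rot": TCP orientation; "ft_force": force on the tool from outside, world axes, zero at the start; "moment": the same for the moment, N m; "grip_width": finger opening in m; "grip_force": force on a finger pad.
Only numpy, scipy, OpenCV 4.12 (cv2) and the standard library are available. Lean on these libraries where they do the work, as an engineer would, in place of code of your own. Each camera call takes 0.05 s, during which the arm holds its last target. There are 200 camera calls.

## Working session

There is one attempt and no reset: what is moved stays moved. The work goes in short steps, Python scripts to look and compute and a tool call to move; the robot and the scene stay as the last step left them, time stands still between calls to the robot, and variables do not carry over. Pictures are saved under pics/ and viewed, at most 10 in all, crops included, and the job is handed in when it is done.

Besides the shell and the picture viewer there is one more tool, called after "Request:" as name(argument=value, ...), one argument or row to a line, values as JSON. drive_tool: Moves the arm, as the interface text tells. Its arguments: {"type":"object","properties":{"deltas":{"type":"array"},"gripper":{"type":"number"},"squeeze":{"type":"number"}},"required":["deltas"]}

```bash
ls; mkdir -p pics
python3 - <<'E'
from rig import sensors, eyes, ticket, robot
import cv2
for n in("scene","top"):
    c=eyes.camera(n); cv2.imwrite(f"pics/{n}0.png",c["img"][:,:,::-1]); print(n,{k:v for k,v in c.items() if k!="img"})
o=sensors.get_obs(); print(o); print(robot.tip_reach,[a for a in dir(robot) if a[0]!='_'])
E
```

```text
pics
scene {'fov_y': 57.871146636272805, 'cx': 319.2342165381524, 'cy': 239.70557749892006, 'xyz': array([ 1.03433584, -0.25392402,  0.54651053]), 'attitude': array([0.38069049, 0.23739783, 0.45099855, 0.7715681 ])}
top {'fov_y': 47.19839911479688, 'cx': 314.4369089821023, 'cy': 237.99008567612003, 'xyz': array([0.42079687, 0.03151292, 1.12801667]), 'attitude': array([ 0.00845158, -0.02414243, -0.70481974,  0.70892514])}
{'time': 0.1, 'q': array([-1.33751248e+00,  5.28436730e-01,  1.43377981e+00, -2.54735565e-05,
        1.18140927e+00, -1.78495444e-01]), 'joint_velocities': array([-0.00038627, -0.00106066, -0.00388394, -0.00102806, -0.00024798,
       -0.00090394]), 'joint_torque': array([ 9.95562630e-06, -4.40986061e+01, -1.77150089e+01,  6.34050323e-02,
        5.33802656e-02, -6.91568266e-05]), 'position': array([ 0.25002671, -0.57212742,  0.24362862]), 'tool_rot': array([ 9.78877997e-01,  2.04442738e-01, -3.96189154e-05, -1.01587641e-03]), 'ft_force': array([-0.81114033, -0.31389261, -0.32611781]), 'moment': array([-0.04629866,  0.01510349,  0.03128937]), 'grip_force': 0.0, 'grip_width': 0.0872608706088964}
0.022 ['Unreachable', 'tip_reach']
```

View pics/top0.png

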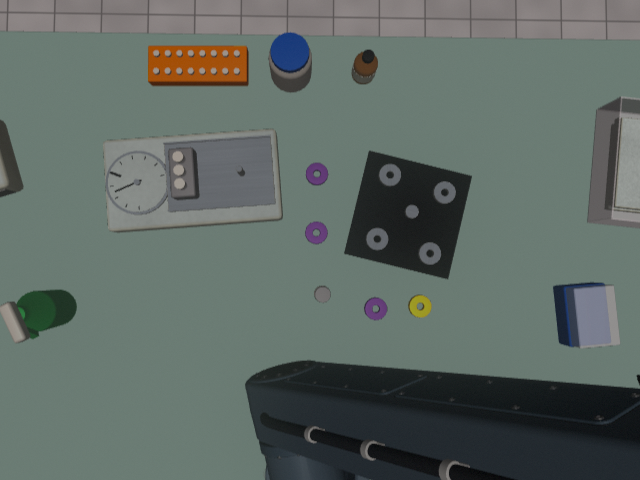

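View pics/scene0.png

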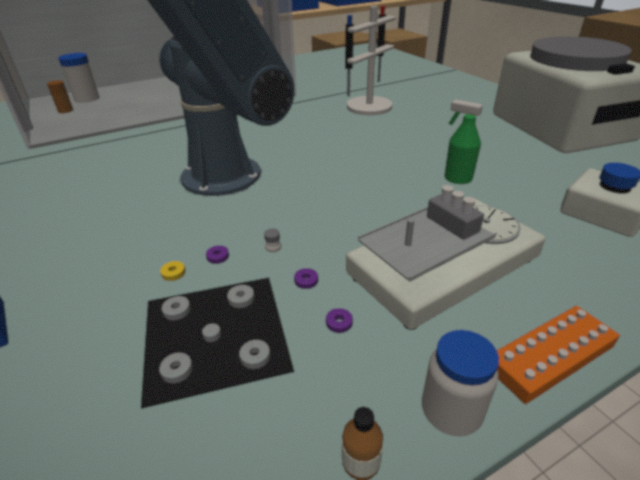

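Top view: four steel rings on the black pad at (390,175), (445,192), (377,239) and (430,254). The blank disc is at (412,212) and will be left alone. The purple rings at (317,174), (316,233), (376,309) and the yellow one at (420,307) are look-alikes off the pad. The post is at about (240,171) and the dial centre at (138,182). The pointer is at about 1.2, so probably two rings are needed.

```bash
cat > h.py <<'E'
import numpy as np, cv2
from scipy.spatial.transform import Rotation as R
def ray(c,u,v):
    f=240/np.tan(np.radians(c["fov_y"]/2))
    d=R.from_quat(c["attitude"]).apply([(u-c["cx"])/f,-(v-c["cy"])/f,-1]); return np.array(c["xyz"]),d
def onz(c,u,v,z):
    o,d=ray(c,u,v); return o+d*(z-o[2])/d[2]
def proj(c,p):
    f=240/np.tan(np.radians(c["fov_y"]/2))
    q=R.from_quat(c["attitude"]).inv().apply(np.array(p)-c["xyz"]); return c["cx"]-f*q[0]/q[2],c["cy"]+f*q[1]/q[2]
def tri(c1,p1,c2,p2):
    o1,d1=ray(c1,*p1);o2,d2=ray(c2,*p2); s=np.linalg.lstsq(np.c_[d1,-d2],o2-o1,rcond=None)[0]
    a,b=o1+s[0]*d1,o2+s[1]*d2; return (a+b)/2,np.linalg.norm(a-b)
E
python3 - <<'E'
from h import *
from rig import eyes
t=eyes.camera("top");s=eyes.camera("scene")
def crop(c,x,y,w,h,k): return cv2.resize(c["img"][y:y+h,x:x+w,::-1],None,fx=k,fy=k,interpolation=cv2.INTER_CUBIC)
a=crop(t,100,125,190,110,4); b=crop(t,340,148,135,134,2.8)
b2=crop(s,340,180,210,130,1.8)
im=np.zeros((600,800,3),np.uint8); 
a=cv2.resize(crop(t,100,125,190,110,4),(570,330)); im[:330,:570]=a   # x3
b=crop(t,340,148,135,134,2); im[330:598,:270]=b                     # x2
b2=crop(s,345,185,200,130,2); im[330:590,280:680]=b2                # x2
im[:260,572:800]=crop(t,226,157,28,32,8)[:256,:228].copy() if 0 else cv2.resize(crop(t,226,157,28,32,8),(228,260))
cv2.imwrite("pics/c1.png",im)
E
```

```text
(no output)
```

View pics/c1.png

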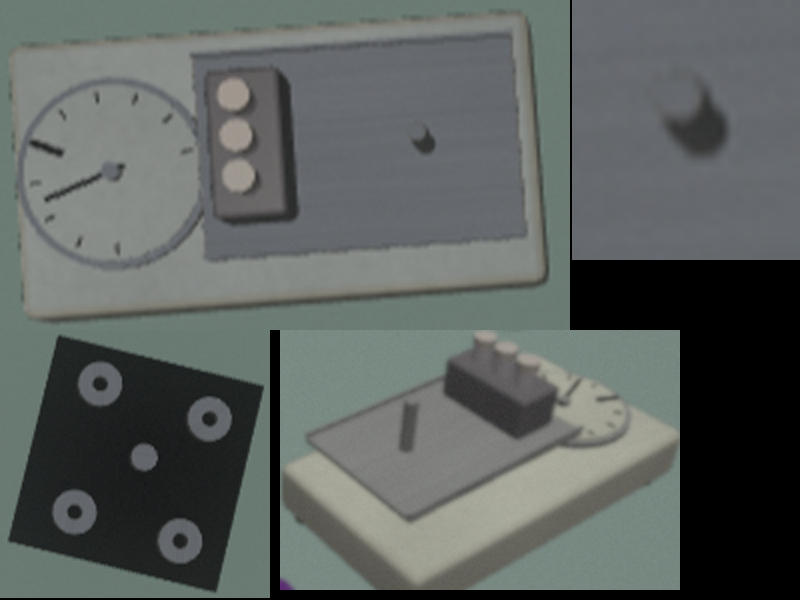

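The enlarged crop shows four identical grey rings with holes on the pad and the blank disc in its middle. The pointer lies between ticks 1.0 and 1.5, at about 1.24, so two rings should give 2.3 to 2.4. The post's top is at about (239.2,168) in the top view and (409.5,221) in the scene view.

Run:
```python
from h import *
from rig import eyes
t=eyes.camera("top");s=eyes.camera("scene")
g=t["img"].mean(2).astype(np.float32)
for (u,v) in [(390,175),(445,192),(377,239),(430,254),(412,212)]:
    yy,xx=np.mgrid[v-16:v+17,u-16:u+17]; w=np.clip(g[v-16:v+17,u-16:u+17]-60,0,60); 
    U,V=(w*xx).sum()/w.sum(),(w*yy).sum()/w.sum(); p=onz(t,U,V,.018); print("ring",round(U,2),round(V,2),p.round(4),"scene",np.round(proj(s,p),1), "area mm eq diam",2*np.sqrt((w>30).sum()/np.pi)*2.02)
print(g[175,372:408].astype(int))
# pad corners in mosaic px
for m in [(58,336),(263,386),(216,591),(9,541)]:
    u,v=m[0]/2+340-.25,(m[1]-330)/2+148-.25; print("pad",onz(t,u,v,.004).round(4))
# housing corners
k=3
for m in [(10,48),(528,13),(547,282),(27,318)]:
    print("hous",onz(t,m[0]/k+100-.3,m[1]/k+125-.3,.058).round(4))
print("pan",[onz(t,m[0]/k+100-.3,m[1]/k+125-.3,.07).round(4) for m in [(192,54),(512,34),(526,236),(206,260)]])
P,e=tri(t,(239.2,168.0),s,(409.5,221.3)); print("post top",P.round(4),e)
print("proj base",proj(t,P-[0,0,.05]),proj(s,P-[0,0,.05]))
```

```text
ring 389.74 174.28 [ 0.6032 -0.146   0.018 ] scene [253.4 350.4] area mm eq diam 38.94913835240144
ring 444.43 191.95 [ 0.5679 -0.258   0.018 ] scene [174.2 363.9] area mm eq diam 39.0157750792272
ring 376.84 238.53 [ 0.4718 -0.1196  0.018 ] scene [239.6 292.5] area mm eq diam 39.14870825850478
ring 429.68 253.11 [ 0.4428 -0.2272  0.018 ] scene [174.5 304.2] area mm eq diam 39.281191575437155
ring 411.69 211.16 [ 0.528  -0.1907  0.018 ] scene [210.  328.9] area mm eq diam 24.864510249794698
[ 34  34  34  35  35  35  46  92 104 105 102 103 103 101  62  34  31  32
  32  31  33  52 101 104 105 105 102 102  99  40  33  32  33  31  33  33]
pad [ 0.6541 -0.1047  0.004 ]
pad [ 0.6039 -0.3177  0.004 ]
pad [ 0.3917 -0.2675  0.004 ]
pad [ 0.4418 -0.0546  0.004 ]
hous [0.6575 0.4211 0.058 ]
hous [0.6841 0.0852 0.058 ]
hous [0.5075 0.0713 0.058 ]
hous [0.4818 0.4062 0.058 ]
pan [array([0.6521, 0.3004, 0.07  ]), array([0.6673, 0.0948, 0.07  ]), array([0.5361, 0.0846, 0.07  ]), array([0.5191, 0.2891, 0.07  ])]
post top [0.5908 0.1453 0.1475] 0.00012971088155841777
proj base (np.float64(242.267475121482), np.float64(172.62049117194408)) (np.float64(406.5366460518263), np.float64(245.81199943684533))
```

Request:
drive_tool(
  deltas=[
    [[0,0,0,0,0,-0.124],[0,0,0,0,0,-0.124],[0,0,0,0,0,-0.124],[0,0,0,0,0,-0.124],[0,0,0,0,0,-0.124]],
  ],
  gripper=70,
)

```text
time: 0.72
position: [0.2502, -0.5726, 0.2444]
tool_rot: [0.868, 0.496, 0.0, -0.0]
ft_force: [-0.2, -0.2, 0.0]
grip_width: 0.0643
grip_force: 0.0
```

Request:
drive_tool(
  deltas=[
    [[0,0,0,0,0,-0.124],[0,0,0,0,0,-0.124],[0,0,0,0,0,-0.124],[0,0,0,0,0,-0.124],[0,0,0,0,0,-0.124]],
  ],
)

```text
time: 1.13
position: [0.2502, -0.5726, 0.2444]
tool_rot: [0.676, 0.737, 0.0, -0.0]
ft_force: [-0.8, -0.2, 1.0]
grip_width: 0.0609
grip_force: 0.0
```

Request:
drive_tool(
  deltas=[
    [[31,18.3,0,0,0,0],[31,18.3,0,0,0,0],[31,18.3,0,0,0,0],[31,18.3,0,0,0,0],[31,18.3,0,0,0,0],[31,18.3,0,0,0,0],[31,18.3,0,0,0,0]],
  ],
)

```text
time: 1.72
position: [0.3608, -0.3445, 0.2447]
tool_rot: [0.678, 0.735, 0.0, 0.0]
ft_force: [-0.2, 0.6, 0.8]
grip_width: 0.0608
grip_force: 0.0
```

Request:
drive_tool(
  deltas=[
    [[31,18.3,15,0,0,0],[31,18.3,15,0,0,0],[31,18.3,15,0,0,0],[31,18.3,15,0,0,0],[31,18.3,15,0,0,0],[31,18.3,15,0,0,0],[31,18.3,15,0,0,0],[0,0,0,0,0,0]],
  ],
)

```text
time: 2.38
position: [0.4704, -0.1136, 0.1374]
tool_rot: [0.676, 0.737, 0.0, -0.003]
ft_force: [0.2, 0.8, -0.2]
grip_width: 0.0606
grip_force: 0.0
```

Request:
drive_tool(
  deltas=[
    [[-6,1,18,0,0,0],[0,0,18,0,0,0],[0,0,18,0,0,0],[0,0,18,0,0,0],[0,0,0,0,0,0],[0,0,0,0,0,0]],
  ],
)

```text
time: 2.88
position: [0.4715, -0.1256, 0.0672]
tool_rot: [0.678, 0.735, -0.0, -0.001]
ft_force: [-0.7, 0.6, -0.7]
grip_width: 0.0606
grip_force: 0.0
```

Run:
```python
from h import *
from rig import eyes,sensors
s=eyes.camera("scene"); o=sensors.get_obs(); print(o["position"],o["tool_rot"])
cv2.imwrite("pics/s1.png",cv2.resize(s["img"][180:400,120:400,::-1],None,fx=2.7,fy=2.7,interpolation=cv2.INTER_CUBIC))
```

```text
[ 0.47208775 -0.12582373  0.06793417] [6.78050321e-01 7.35015474e-01 8.77788892e-06 1.26543630e-04]
```

View pics/s1.png

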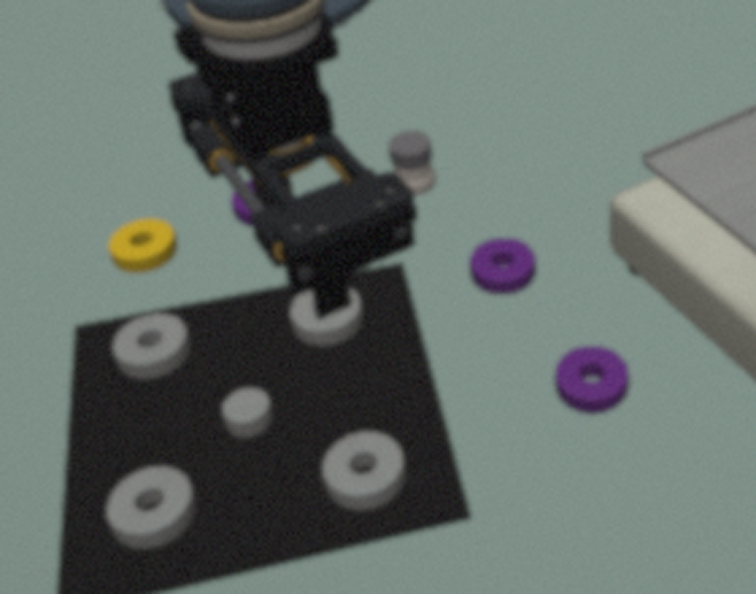

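Fingers straddle the ring along the tool's y, but sit 6 mm low in y because I corrected while the arm was still settling. I'll correct that, descend and grip.

Request:
drive_tool(
  deltas=[
    [[6.2,0,0,0,0,0],[0,0,10,0,0,0],[0,0,10,0,0,0],[0,0,10,0,0,0],[0,0,9,0,0,0],[0,0,0,0,0,0],[0,0,0,0,0,0],[0,0,0,0,0,0]],
  ],
)

```text
time: 3.6
position: [0.4712, -0.1191, 0.0281]
tool_rot: [0.678, 0.735, -0.0, -0.0]
ft_force: [-0.2, -0.5, 0.2]
grip_width: 0.0609
grip_force: 0.0
```

Request:
drive_tool(
  deltas=[
    [[0,0,0,0,0,0],[0,0,0,0,0,0],[0,0,0,0,0,0],[0,0,0,0,0,0],[0,0,0,0,0,0],[0,0,0,0,0,0]],
  ],
  gripper=0,
  squeeze=20,
)

```text
time: 4.1
position: [0.4716, -0.1192, 0.0287]
tool_rot: [0.678, 0.735, 0.0, 0.0]
ft_force: [1.0, 0.2, 0.8]
grip_width: 0.0446
grip_force: 20.0
```

Request:
drive_tool(
  deltas=[
    [[0,0,-10,0,0,0],[0,0,-25,0,0,0],[0,0,-35,0,0,0],[0,0,-35,0,0,0],[0,0,-35,0,0,0],[0,0,-28,0,0,0],[14,8,0,0,0,0],[28,15,0,0,0,0]],
  ],
)

```text
time: 4.77
position: [0.4917, -0.0775, 0.1995]
tool_rot: [0.679, 0.734, 0.0, 0.003]
ft_force: [0.3, 0.0, -2.4]
grip_width: 0.0443
grip_force: 20.0
```

Request:
drive_tool(
  deltas=[
    [[31,17,0,0,0,0],[31,17,0,0,0,0],[31,17,0,0,0,0],[31,17,0,0,0,0],[31,17,0,0,0,0],[30,17,0,0,0,0],[17,9,0,0,0,0],[10,6,0,0,0,0]],
  ],
)

```text
time: 5.43
position: [0.5903, 0.1481, 0.1968]
tool_rot: [0.677, 0.736, 0.0, -0.0]
ft_force: [1.3, 0.3, -1.0]
grip_width: 0.0444
grip_force: 20.0
```

Request:
drive_tool(
  deltas=[
    [[0,0,0,0,0,0],[0,0,0,0,0,0],[0,0,0,0,0,0],[0,0,0,0,0,0]],
  ],
)

```text
time: 5.77
position: [0.5897, 0.1438, 0.1965]
tool_rot: [0.679, 0.735, -0.001, -0.0]
ft_force: [-1.4, -0.0, -1.6]
grip_width: 0.0443
grip_force: 20.0
```

Run:
```python
from h import *
from rig import eyes,sensors
s=eyes.camera("scene");t=eyes.camera("top"); o=sensors.get_obs(); print({k:o[k].round(4) for k in("position","tool_rot","ft_force","moment")})
a=cv2.resize(s["img"][150:270,350:480,::-1],(520,480),interpolation=cv2.INTER_CUBIC)
b=cv2.resize(t["img"][130:210,205:275,::-1],(280,320),interpolation=cv2.INTER_CUBIC)
im=np.zeros((480,800,3),np.uint8); im[:,:520]=a; im[:320,520:]=b; cv2.imwrite("pics/s2.png",im)
```

```text
{'position': array([0.59  , 0.144 , 0.1966]), 'tool_rot': array([ 6.786e-01,  7.345e-01, -3.000e-04, -2.000e-04]), 'ft_force': array([-0.3565,  0.1773, -1.0883]), 'moment': array([ 0.0788, -0.1293,  0.0159])}
```

View pics/s2.png

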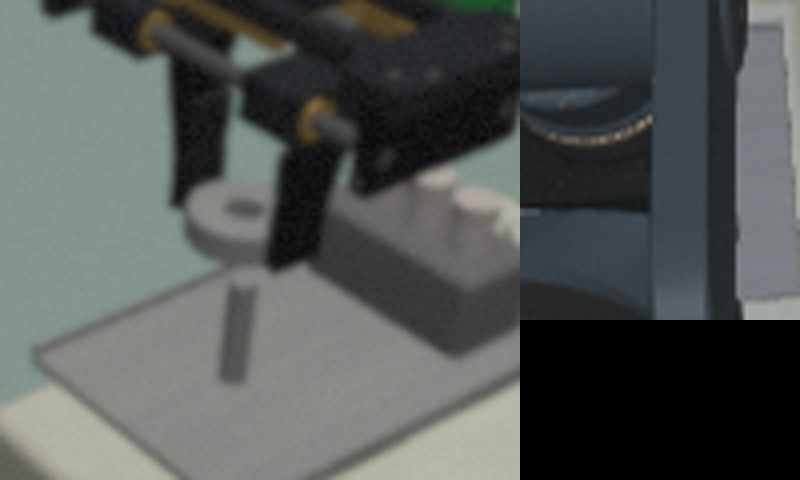

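The ring is held level above the post. Its hole is at about (410.6,202) and the post top at about (411,220) in the scene view; the hand hides the top view. I'll refine the post position numerically.

Run:
```python
from h import *
from rig import eyes,sensors
s=eyes.camera("scene"); o=sensors.get_obs(); p=o["position"]
g=s["img"].mean(2)
for v in range(217,246,3): print(v,g[v,400:420].astype(int))
for v in range(196,209,2): print("ring",v,g[v,394:428].astype(int))
r=p.copy(); r[2]=p[2]-.0247+.014; print("ring hole top pred",proj(s,r))
b=r.copy(); b[2]-=.014
print("bottom pred",proj(s,b))
t=cv2.imread("pics/top0.png").mean(2)
print("top"); print("cols 232..248")
for v in range(162,180): print(v,t[v,232:250].astype(int))
```

```text
217 [134 134 129 121 110 103 102 105 110 116 123 122 122 121 122 120 114  97
  71  57]
220 [109 114 119 125 126 128 125 119 121 126 131 131 130 127 130 133 134 135
 132 129]
223 [133 131 134 133 134 129 116  93  77  83  91  89  93  98 114 126 132 133
 133 133]
226 [135 135 133 136 133 125 107  87  78  81  82  83  89 106 123 133 133 133
 136 132]
229 [134 135 137 136 131 118  98  80  78  81  85  85  94 111 128 135 136 135
 136 137]
232 [134 136 135 135 131 114  94  81  81  83  84  90 100 117 129 132 134 134
 134 135]
235 [136 137 137 135 125 108  85  80  83  84  83  88 109 127 135 135 137 136
 136 135]
238 [134 137 134 131 119  95  84  82  85  86  84  96 112 129 137 134 133 134
 135 132]
241 [135 136 137 130 114  93  82  82  86  84  87 103 121 132 133 135 137 137
 136 137]
244 [136 134 135 130 115  97  89  87  88  86  93 111 129 135 138 136 135 135
 135 135]
ring 196 [ 38  27  20  26  47  66  86  96 112 119 123 126 132 131 134 134 134 135
 133 135 134 137 135 129 111  74  27  20  13  13  16  10  12  20]
ring 198 [ 31  19  38  70  95 118 129 130 132 134 135 133 134 130 129 128 128 129

[... 1687 characters left out ...]
71 [107 107 107 106 103  87  85  87  76  57  53  50  68 106 105 107 105 105]
172 [107 106 107 107 105  83  59  64  52  53  51  51  56  99 105 104 105 105]
173 [105 105 105 106 105  97  66  53  54  54  54  52  56  98 105 104 105 105]
174 [105 106 104 104 105 105  92  68  55  55  54  52  70 105 105 106 105 105]
175 [106 105 105 105 105 105 105  91  67  61  61  68  94 106 106 105 106 105]
176 [104 104 106 105 105 106 106 105  93  89  90  95 106 106 106 106 106 106]
177 [106 106 106 106 106 106 107 105 107 106 107 107 107 108 107 108 108 108]
178 [107 107 107 107 107 107 108 107 107 108 108 106 108 107 107 108 108 109]
179 [107 107 106 107 106 107 106 106 107 105 107 106 106 106 106 106 106 106]
```

Run:
```python
from h import *
from rig import eyes
t=eyes.camera("top");s=eyes.camera("scene")
for a,b in [((238.8,167.9),(410.2,220.5)),((238.8,167.9),(410.2,219.8))]:
    P,e=tri(t,a,s,b); print(P.round(4),e, np.round(proj(t,P-[0,0,.05]),1),np.round(proj(s,P-[0,0,.05]),1))
r=onz(s,411.25,201.8,.1859); print("ring from scene",r.round(4))
```

```text
[0.5909 0.1461 0.1488] 0.00043815964852826216 [241.8 172.4] [407.  245.1]
[0.5907 0.1461 0.1501] 0.000563569669873788 [241.7 172.4] [407.  244.4]
ring from scene [0.5921 0.1428 0.1859]
```

Request:
drive_tool(
  deltas=[
    [[1.9,1,5,0,0,0],[0,0,6,0,0,0],[0,0,6,0,0,0],[0,0,3,0,0,0],[0,0,0,0,0,0],[0,0,0,0,0,0],[0,0,0,0,0,0]],
  ],
)

```text
time: 6.6
position: [0.5914, 0.1474, 0.1765]
tool_rot: [0.678, 0.735, 0.0, 0.0]
ft_force: [0.2, 0.2, -1.8]
grip_width: 0.0447
grip_force: 20.0
```

```bash
cat > f.py <<'E'
from h import *
from rig import eyes,sensors
def ft(n=8):
    F=[];M=[]
    for i in range(n):
        o=sensors.get_obs(); F.append(o["ft_force"]);M.append(o["moment"]); 
        c=eyes.camera("top")
    print("t",o["time"],"pos",o["position"].round(4),"F",np.mean(F,0).round(2),"M",np.mean(M,0).round(4),"sdF",np.std(F,0).round(2),"sdM",np.std(M,0).round(3))
    return c
if __name__=="__main__": ft()
E
python3 f.py
```

```text
t 6.95 pos [0.5913 0.1474 0.1768] F [ 0.34 -0.18 -1.81] M [-0.0131 -0.0924  0.0151] sdF [0.42 0.21 0.48] sdM [0.015 0.025 0.048]
```

Request:
drive_tool(
  deltas=[
    [[0,0,2,0,0,0],[0,0,2,0,0,0],[0,0,2,0,0,0],[0,0,2,0,0,0],[0,0,2,0,0,0],[0,0,0,0,0,0],[0,0,0,0,0,0]],
  ],
)

```text
time: 7.58
position: [0.5911, 0.1473, 0.1663]
tool_rot: [0.678, 0.735, -0.0, -0.0]
ft_force: [-0.5, -0.6, -1.4]
grip_width: 0.0443
grip_force: 20.0
```

```bash
python3 f.py
```

```text
t 7.9333 pos [0.5913 0.1473 0.1667] F [-0.04  0.16 -1.17] M [-0.0088 -0.1143  0.0023] sdF [0.29 0.74 0.47] sdM [0.03  0.029 0.029]
```

Request:
drive_tool(
  deltas=[
    [[0,0,2,0,0,0],[0,0,2,0,0,0],[0,0,2,0,0,0],[0,0,0,0,0,0],[0,0,0,0,0,0]],
  ],
)

```text
time: 8.4
position: [0.591, 0.1473, 0.1602]
tool_rot: [0.678, 0.735, -0.0, -0.0]
ft_force: [0.8, -0.7, -1.1]
grip_width: 0.0444
grip_force: 20.0
```

Run:
```python
from f import *
ft(); s=eyes.camera("scene")
cv2.imwrite("pics/s3.png",cv2.resize(s["img"][170:260,360:530,::-1],None,fx=4.5,fy=4.5,interpolation=cv2.INTER_CUBIC))
```

```text
t 8.75 pos [0.5913 0.1473 0.1607] F [ 0.22 -0.05 -1.54] M [-0.0197 -0.0986  0.0012] sdF [0.4  0.44 0.55] sdM [0.036 0.028 0.03 ]
```

View pics/s3.png

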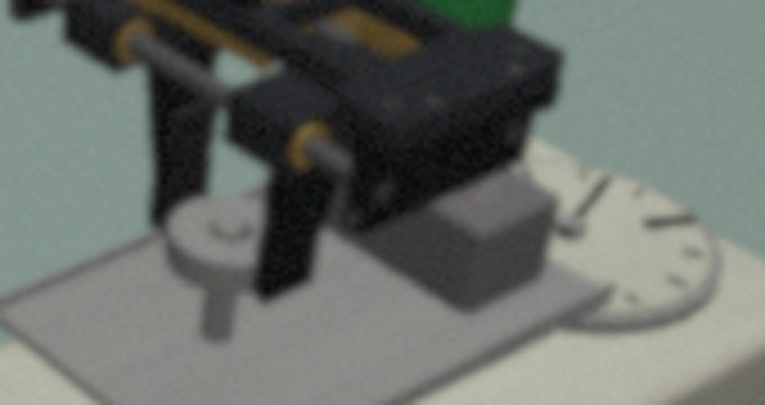

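Threaded: the post's top shows inside the ring's hole, the pointer hasn't moved, and there is no vertical reaction. Lowering gently.

Request:
drive_tool(
  deltas=[
    [[0,0,4,0,0,0],[0,0,4,0,0,0],[0,0,4,0,0,0],[0,0,4,0,0,0],[0,0,4,0,0,0],[0,0,4,0,0,0],[0,0,4,0,0,0],[0,0,2,0,0,0]],
  ],
)

```text
time: 9.52
position: [0.5909, 0.1473, 0.1298]
tool_rot: [0.678, 0.735, -0.0, -0.0]
ft_force: [0.3, 0.1, -3.0]
grip_width: 0.0447
grip_force: 20.0
```

Request:
drive_tool(
  deltas=[
    [[0,0,1,0,0,0],[0,0,1,0,0,0],[0,0,1,0,0,0],[0,0,1,0,0,0],[0,0,1,0,0,0],[0,0,0,0,0,0],[0,0,0,0,0,0]],
  ],
)

```text
time: 10.1
position: [0.5912, 0.1473, 0.1256]
tool_rot: [0.678, 0.735, 0.0, 0.0]
ft_force: [0.1, 0.6, -1.3]
grip_width: 0.0446
grip_force: 20.0
```

```bash
cat > ptr.py <<'E'
from f import *
def dial(c):
    # pointer angle from top view: darkest radial line r 8..20px around hub vs angle; calibrated on scale yaw
    g=c["img"].mean(2).astype(np.float32); hub=np.array([100+112/3-.3,125+171/3-.3])
    a=np.arange(0,4.6,.02); yaw=np.radians(4.5)
    r=np.arange(6,17,.5); v=[]
    for t in a:
        # 0 = scale -x: image down; clockwise in image
        th=t-yaw
        d=np.array([-np.sin(th),np.cos(th)]); P=hub+r[:,None]*d
        v.append(cv2.remap(g,P[:,0].astype(np.float32)[None],P[:,1].astype(np.float32)[None],1).mean())
    v=np.array(v);w=np.clip(v.min()+25-v,0,None); i=v.argmin(); m=abs(a-a[i])<.3
    return (a*w*m).sum()/(w*m).sum(), v.min()
if __name__=="__main__":
    i=cv2.imread("pics/top0.png"); print("start",dial({"img":i}))
    c=ft(); print("now",dial(c))
E
python3 ptr.py
```

```text
start (np.float64(1.2671627526813958), np.float32(62.760647))
t 10.45 pos [0.5913 0.1473 0.1256] F [-0.02 -0.05 -1.53] M [-0.0243 -0.0682  0.0233] sdF [0.4  0.46 0.3 ] sdM [0.04  0.032 0.034]
now (np.float64(1.3173995360287507), np.float32(74.36143))
```

Request:
drive_tool(
  deltas=[
    [[0,0,1,0,0,0],[0,0,1,0,0,0],[0,0,1,0,0,0],[0,0,0,0,0,0],[0,0,0,0,0,0],[0,0,0,0,0,0]],
  ],
)

```text
time: 11.0
position: [0.5913, 0.1474, 0.1226]
tool_rot: [0.678, 0.735, 0.0, 0.0]
ft_force: [-0.8, 0.0, 0.1]
grip_width: 0.0445
grip_force: 20.0
```

Run:
```python
from ptr import *
c=ft(); print("now",dial(c)); s=eyes.camera("scene")
a=cv2.resize(s["img"][180:270,380:510,::-1],(585,405),interpolation=cv2.INTER_CUBIC)
b=cv2.resize(c["img"][145:215,105:160,::-1],(214,273),interpolation=cv2.INTER_CUBIC)
im=np.zeros((405,800,3),np.uint8); im[:,:585]=a; im[:273,586:]=b; cv2.imwrite("pics/s4.png",im)
```

```text
t 11.35 pos [0.5914 0.1473 0.1226] F [ 0.04  0.07 -0.12] M [ 0.0179 -0.0746  0.0029] sdF [0.57 0.35 0.62] sdM [0.027 0.021 0.037]
now (np.float64(1.7095360895380578), np.float32(73.308014))
```

View pics/s4.png

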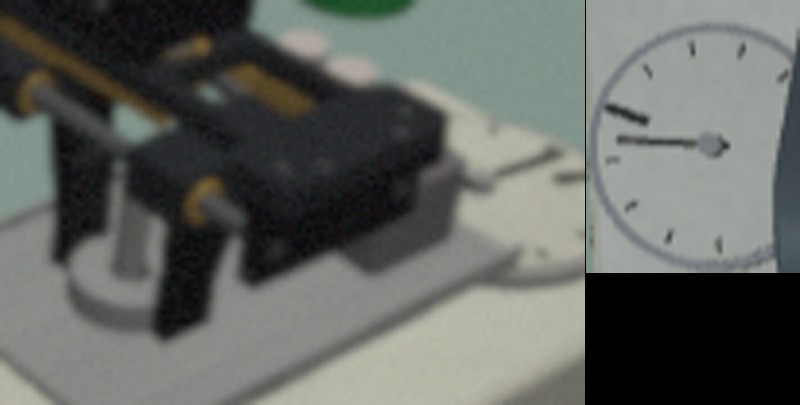

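Ring 1 lies flat on the pan with the post through it, and the pointer is at about 1.7. I'll take up the last bit of weight, release and lift.

Request:
drive_tool(
  deltas=[
    [[0,0,0.8,0,0,0],[0,0,0,0,0,0],[0,0,0,0,0,0]],
  ],
)

```text
time: 11.7
position: [0.5913, 0.1473, 0.1218]
tool_rot: [0.678, 0.735, 0.0, 0.0]
ft_force: [0.2, 1.2, 0.7]
grip_width: 0.0449
grip_force: 20.0
```

Request:
drive_tool(
  deltas=[
    [[0,0,0,0,0,0],[0,0,0,0,0,0],[0,0,0,0,0,0],[0,0,0,0,0,0],[0,0,0,0,0,0]],
  ],
  gripper=70,
)

```text
time: 12.12
position: [0.5912, 0.1473, 0.1218]
tool_rot: [0.678, 0.735, -0.0, -0.0]
ft_force: [0.4, -0.3, -0.1]
grip_width: 0.0599
grip_force: 0.0
```

Request:
drive_tool(
  deltas=[
    [[0,0,-3,0,0,0],[0,0,-6,0,0,0],[0,0,-12,0,0,0],[0,0,-20,0,0,0],[0,0,-25,0,0,0],[0,0,-20,0,0,0],[0,0,-14,0,0,0],[0,0,0,0,0,0]],
  ],
)

```text
time: 12.78
position: [0.5937, 0.1476, 0.2267]
tool_rot: [0.678, 0.735, 0.003, 0.003]
ft_force: [0.1, 0.5, 0.7]
grip_width: 0.0608
grip_force: 0.0
```

Request:
drive_tool(
  deltas=[
    [[-14,-0.6,0,0,0,0],[-30,-1.2,0,0,0,0],[-35,-1.4,0,0,0,0],[-35,-1.4,0,0,0,0],[-35,-1.4,0,0,0,0],[-35,-1.4,0,0,0,0],[-35,-1.4,0,0,0,0]],
  ],
)

```text
time: 13.37
position: [0.5988, -0.074, 0.2203]
tool_rot: [0.678, 0.735, -0.001, -0.001]
ft_force: [-0.6, -0.3, -0.1]
grip_width: 0.0612
grip_force: 0.0
```

Request:
drive_tool(
  deltas=[
    [[-35,-1.4,5,0,0,0],[-27,-1,20,0,0,0],[-12.3,-0.5,30,0,0,0],[0,0,35,0,0,0],[0,0,30,0,0,0],[0,0,15,0,0,0],[0,0,0,0,0,0],[0,0,0,0,0,0]],
  ],
)

```text
time: 14.03
position: [0.6017, -0.1462, 0.085]
tool_rot: [0.678, 0.735, -0.001, -0.002]
ft_force: [-0.3, -0.0, 0.7]
grip_width: 0.0608
grip_force: 0.0
```

Run:
```python
from ptr import *
c=ft(4); print("now",dial(c)); s=eyes.camera("scene")
cv2.imwrite("pics/s5.png",np.hstack([cv2.resize(s["img"][180:400,120:520,::-1],(580,319)),cv2.resize(c["img"][125:235,95:175,::-1],(218,319))]))
```

```text
t 14.1833 pos [ 0.6042 -0.1466  0.0881] F [-0.21  0.04  0.22] M [-0.0282 -0.0966 -0.0044] sdF [0.29 0.21 0.36] sdM [0.045 0.02  0.013]
now (np.float64(1.7932863993653367), np.float32(88.22038))
```

View pics/s5.png

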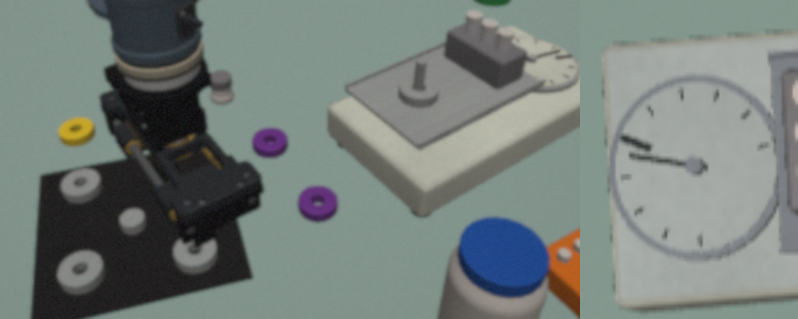

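Ring 1 rests flat on the pan, round the post. The pointer is at about 1.79, short of the thick mark, so one more ring is needed; the gripper is above ring0.

Request:
drive_tool(
  deltas=[
    [[0.7,-0.9,10,0,0,0],[0,0,15,0,0,0],[0,0,15,0,0,0],[0,0,10,0,0,0],[0,0,6,0,0,0],[0,0,3.5,0,0,0],[0,0,0,0,0,0],[0,0,0,0,0,0]],
  ],
)

```text
time: 14.95
position: [0.6027, -0.1454, 0.0275]
tool_rot: [0.678, 0.735, 0.0, 0.0]
ft_force: [-0.2, 0.5, 0.0]
grip_width: 0.0614
grip_force: 0.0
```

Request:
drive_tool(
  deltas=[
    [[0,0,0,0,0,0],[0,0,0,0,0,0],[0,0,0,0,0,0],[0,0,0,0,0,0],[0,0,0,0,0,0],[0,0,0,0,0,0]],
  ],
  gripper=0,
  squeeze=20,
)

```text
time: 15.45
position: [0.6027, -0.1455, 0.0276]
tool_rot: [0.678, 0.735, 0.0, 0.0]
ft_force: [1.2, 0.7, 1.2]
grip_width: 0.0458
grip_force: 20.0
```

Request:
drive_tool(
  deltas=[
    [[0,0,-10,0,0,0],[0,0,-25,0,0,0],[0,0,-35,0,0,0],[0,0,-35,0,0,0],[0,0,-35,0,0,0],[0,0,-32,0,0,0],[14,0.6,0,0,0,0],[28,1.2,0,0,0,0]],
  ],
)

```text
time: 16.12
position: [0.6026, -0.1061, 0.2024]
tool_rot: [0.679, 0.734, 0.001, 0.004]
ft_force: [0.4, 0.7, -2.3]
grip_width: 0.0455
grip_force: 20.0
```

Request:
drive_tool(
  deltas=[
    [[35,1.4,0,0,0,0],[35,1.4,0,0,0,0],[35,1.4,0,0,0,0],[35,1.4,0,0,0,0],[35,1.4,0,0,0,0],[35,1.4,0,0,0,0],[25,1.2,0,0,0,0],[15.8,0.7,0,0,0,0]],
  ],
)

```text
time: 16.78
position: [0.5889, 0.1509, 0.1986]
tool_rot: [0.677, 0.736, -0.001, -0.001]
ft_force: [0.2, -0.2, -2.7]
grip_width: 0.0458
grip_force: 20.0
```

Request:
drive_tool(
  deltas=[
    [[0,0,0,0,0,0],[0,0,0,0,0,0],[0,0,0,0,0,0],[0,0,0,0,0,0],[0,0,0,0,0,0],[0,0,0,0,0,0]],
  ],
)

```text
time: 17.28
position: [0.5908, 0.1464, 0.1992]
tool_rot: [0.678, 0.735, -0.0, -0.0]
ft_force: [0.1, 0.4, -1.5]
grip_width: 0.0458
grip_force: 20.0
```

Run:
```python
from ptr import *
c=ft(8); print("now",dial(c)); s=eyes.camera("scene"); g=s["img"].mean(2)
o=sensors.get_obs(); r=o["position"].copy(); r[2]+=-.0236+.014; print(proj(s,r),o["tool_rot"])
for v in range(194,210,2): print("ring",v,g[v,394:428].astype(int))
```

```text
t 17.6333 pos [0.5908 0.1474 0.1993] F [-0.03  0.17 -1.76] M [-0.0052 -0.0909 -0.0252] sdF [0.62 0.71 0.48] sdM [0.016 0.031 0.038]
now (np.float64(4.431365176489559), np.float32(71.89446))
(np.float64(413.35407544715895), np.float64(198.55574349559737)) [ 6.77912455e-01  7.35142641e-01  1.87963864e-05 -8.69939968e-06]
ring 194 [112  72  29  17  32  34  49  74  93 108 120 125 126 131 127 135 133 134
 136 136 135 135 135 135 136 132 124  98  60  29  18  14  19  14]
ring 196 [101  60  32  29  41  71 100 120 131 133 134 134 136 135 133 131 129 125
 124 126 127 129 135 133 135 131 123  98  60  23  23  11  25  19]
ring 198 [100  61  33  38  60  96 124 131 136 136 136 137 136 131 125 108  97  95
  93  93  95  94  99 105 120 126 117  85  51  27  15  18  22  20]
ring 200 [123 112 100  85  77  94 117 129 137 137 138 136 135 133 124 111  99  96
  91  87  86  85  85  90 106 115 105  72  37  18  20  17  25  22]
ring 202 [139 139 136 127 108  89  96 115 125 132 136 138 137 138 136 135 131 127
 122 121 121 120 123 124 123 115  88  51  18  18  12  17  14  12]
ring 204 [139 142 138 131 110  84  73  83  93 107 118 124 131 133 135 136 138 138
 136 139 138 135 135 134 133 114  77  40  18  12  17  21  14  18]
ring 206 [140 138 141 133 118  90  75  72  76  81  86  93  98 103 111 115 124 126
 129 127 130 132 128 129 123 103  68  37  24  19  19  25  18  18]
ring 208 [139 140 143 137 133 115  95  80  75  77  80  80  81  82  85  86  89  92
  92  96  96  96 100  94  87  69  49  24  19  19  10  19  12  20]
```

Request:
drive_tool(
  deltas=[
    [[0,0.5,5,0,0,0],[0,0,8,0,0,0],[0,0,8,0,0,0],[0,0,5,0,0,0],[0,0,3,0,0,0],[0,0,2,0,0,0],[0,0,2,0,0,0],[0,0,2,0,0,0]],
  ],
)

```text
time: 18.4
position: [0.5914, 0.1476, 0.1642]
tool_rot: [0.678, 0.735, 0.0, 0.0]
ft_force: [0.2, 0.2, -1.1]
grip_width: 0.0456
grip_force: 20.0
```

Request:
drive_tool(
  deltas=[
    [[0,0,2,0,0,0],[0,0,2,0,0,0],[0,0,2,0,0,0],[0,0,0,0,0,0],[0,0,0,0,0,0],[0,0,0,0,0,0]],
  ],
)

```text
time: 18.9
position: [0.5913, 0.1475, 0.1583]
tool_rot: [0.678, 0.735, 0.0, 0.0]
ft_force: [-0.3, 0.3, -1.4]
grip_width: 0.0454
grip_force: 20.0
```

Run:
```python
from ptr import *
c=ft(8); print("now",dial(c)); s=eyes.camera("scene")
cv2.imwrite("pics/s6.png",cv2.resize(s["img"][170:260,360:530,::-1],None,fx=4.5,fy=4.5,interpolation=cv2.INTER_CUBIC))
```

```text
t 19.25 pos [0.5913 0.1475 0.1583] F [-0.17  0.55 -1.69] M [-0.0165 -0.0974 -0.0025] sdF [0.45 0.51 0.33] sdM [0.022 0.029 0.028]
now (np.float64(1.7930989176257153), np.float32(84.81114))
```

View pics/s6.png

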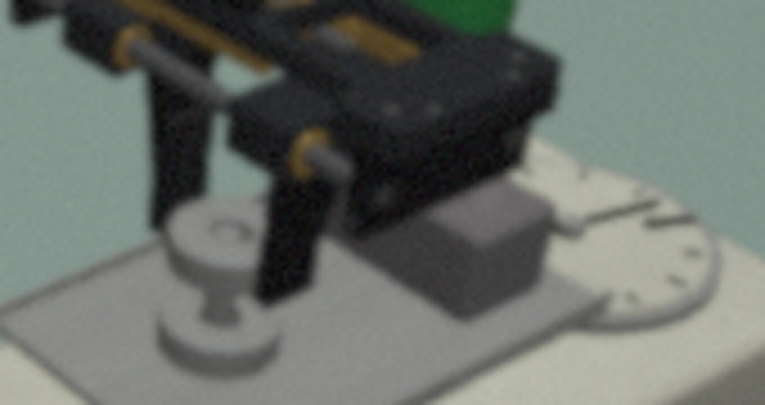

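Ring 2 is threaded on the post: there is no reaction force and the pointer stays at 1.79. Lowering onto ring 1.

Request:
drive_tool(
  deltas=[
    [[0,0,3,0,0,0],[0,0,4,0,0,0],[0,0,4,0,0,0],[0,0,4,0,0,0],[0,0,3,0,0,0],[0,0,2,0,0,0],[0,0,1,0,0,0],[0,0,1,0,0,0]],
  ],
)

```text
time: 20.02
position: [0.5912, 0.1475, 0.136]
tool_rot: [0.678, 0.735, -0.0, -0.0]
ft_force: [0.1, -0.1, -2.3]
grip_width: 0.0455
grip_force: 20.0
```

Request:
drive_tool(
  deltas=[
    [[0,0,1,0,0,0],[0,0,1,0,0,0],[0,0,1,0,0,0],[0,0,1,0,0,0],[0,0,0,0,0,0],[0,0,0,0,0,0]],
  ],
)

```text
time: 20.52
position: [0.5913, 0.1475, 0.1324]
tool_rot: [0.678, 0.735, 0.0, 0.0]
ft_force: [0.4, 1.4, -0.9]
grip_width: 0.0457
grip_force: 20.0
```

```bash
python3 ptr.py
```

```text
start (np.float64(1.2671627526813958), np.float32(62.760647))
t 20.8667 pos [0.5913 0.1475 0.1323] F [ 0.17  0.2  -0.71] M [-0.0115 -0.1084  0.0129] sdF [0.42 0.63 0.33] sdM [0.041 0.025 0.028]
now (np.float64(2.114825242111188), np.float32(81.51302))
```

Request:
drive_tool(
  deltas=[
    [[0,0,1,0,0,0],[0,0,0.6,0,0,0],[0,0,0,0,0,0],[0,0,0,0,0,0],[0,0,0,0,0,0]],
  ],
)

```text
time: 21.33
position: [0.5913, 0.1475, 0.1307]
tool_rot: [0.678, 0.735, 0.0, 0.0]
ft_force: [0.8, 0.3, 0.5]
grip_width: 0.0459
grip_force: 20.0
```

Request:
drive_tool(
  deltas=[
    [[0,0,0,0,0,0],[0,0,0,0,0,0],[0,0,0,0,0,0],[0,0,0,0,0,0],[0,0,0,0,0,0]],
  ],
  gripper=70,
)

```text
time: 21.75
position: [0.5911, 0.1475, 0.1306]
tool_rot: [0.678, 0.735, -0.0, -0.0]
ft_force: [0.0, -0.4, -0.0]
grip_width: 0.0601
grip_force: 0.0
```

Request:
drive_tool(
  deltas=[
    [[0,0,-3,0,0,0],[0,0,-6,0,0,0],[0,0,-12,0,0,0],[0,0,-20,0,0,0],[0,0,-25,0,0,0],[0,0,-20,0,0,0],[0,0,-14,0,0,0],[0,0,0,0,0,0]],
  ],
)

```text
time: 22.42
position: [0.5937, 0.1478, 0.2356]
tool_rot: [0.678, 0.735, 0.003, 0.003]
ft_force: [1.0, 0.0, 0.5]
grip_width: 0.0608
grip_force: 0.0
```

Request:
drive_tool(
  deltas=[
    [[-14,-0.6,0,0,0,0],[-30,-1.2,0,0,0,0],[-35,-1.4,0,0,0,0],[-35,-1.4,0,0,0,0],[-35,-1.4,0,0,0,0],[-30,-1.4,0,0,0,0],[-15,0,0,0,0,0],[0,0,0,0,0,0]],
  ],
)

```text
time: 23.08
position: [0.5992, -0.0504, 0.2295]
tool_rot: [0.68, 0.734, -0.001, -0.0]
ft_force: [1.0, 0.5, -0.1]
grip_width: 0.0609
grip_force: 0.0
```

Run:
```python
from ptr import *
c=ft(6); print("now",dial(c)); s=eyes.camera("scene")
cv2.imwrite("pics/s7.png",np.hstack([cv2.resize(s["img"][150:400,120:560,::-1],(500,284)),cv2.resize(c["img"][135:230,95:195,::-1],(299,284),interpolation=cv2.INTER_CUBIC)]))
```

```text
t 23.3333 pos [ 0.5991 -0.0448  0.2303] F [0.09 0.3  0.34] M [ 0.0216 -0.085  -0.0127] sdF [0.64 0.38 0.33] sdM [0.027 0.035 0.028]
now (np.float64(2.318207224020182), np.float32(81.36794))
```

View pics/s7.png

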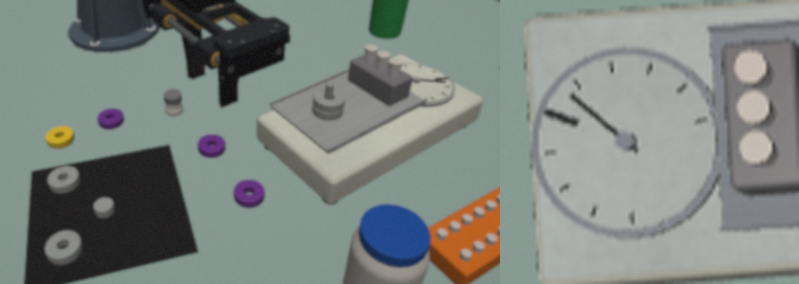

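The picture shows two rings stacked flat on the post and the pointer at about 2.32, past the thick mark. Two spare rings and the disc are untouched on the pad, and the arm is clear of everything.

```bash
python3 -c "
from rig import ticket
print(ticket.hand_in())"
```

```text
the job is handed in; nothing more can be done
None
```

Job handed in: two rings lie flat on the post, the pointer is at about 2.3 (past the thick mark at 2.0), and the two spare rings are still on their pad.

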